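# Swing the pressing bar round the stop post onto a marquetry panel

### The job

Slide the aluminium pressing bar across the jig board, without lifting it off, until its red-banded end butts against the steel stop post while the bar is still well askew. Then swing the bar round, keeping that end touching the post all the way, until its long side lies flat along the front edge of the marquetry panel, and push it against the sprung panel with a steady 10 N or so (about a kilo) for two seconds, never hard. Ease off and let go without pulling it back, so that it stays in line, bearing on the panel and with its end at the post, and leave the other things on the table where they are.

Things in the scene. Friction and masses are not known exactly. Their poses are not given: they have to be found in the camera images.
- jig: White, waxed base board fixed on the table, 400 x 400 x 15 mm (top face 15 mm above the table). Origin: centre of its underside. Its x axis points from the bar's side towards the panel, away from the robot; y to the robot's left; z up. It carries the post, the bed and the panel. The clear area at x below about 25 mm is where the bar slides.
- post: Fixed rigid upright steel stop post on the board, 20 mm in diameter, 55 mm tall. Origin: centre of its foot on the board top, at x = 20, y = 150 mm of the jig; axes as the jig's.
- bed: Panel bed fixed on the board, axes as the jig's; origin on the board top straight above the jig's origin (15 mm higher). It carries the chequered marquetry panel, 206 mm long along y (y = -88 to +118 mm), top 14.6 mm above the board, whose straight front edge, parallel to y, faces the bar.
- panel_line (a point): Fixed point on the bed (x = 30, y = 15 mm, 8 mm above the board), not on the panel itself. The panel sits on a hand-set carriage that is not measured: at rest its front edge lies 0 to 30 mm beyond this point (+x), to be found by touch. Pushed to +x the panel gives 1 mm per 4 N, up to 12 mm; it is damped (250 N s/m), so it returns slowly.
- bar: Loose aluminium box-section bar, 240 mm long (its y axis), 50 mm wide (x), 45 mm tall (z), 0.16 to 0.28 kg, its drag on the board about 0.5 N (more if pressed down). Origin: centre of its underside. The end at +y has a red band. It starts turned 0.35 to 0.65 rad clockwise from above relative to the jig (plain end nearer the robot). In line: its y axis parallel to the jig's.
- bar_butt (a point): Centre of the flat red-banded end face of the bar, at y = +120 mm, z = 22.5 mm of the bar.
- bar_top (a point): Centre of the bar's flat top, 45 mm above its underside. Here the bar can be gripped across its 50 mm width from above; keep the finger tips 18 mm or more above the board so that they pass over the panel.
- weight: Brass weight, a cylinder 40 mm across and 45 mm tall, standing at the right far corner of the jig board; leave alone. Origin: centre of its underside.
- glue: White glue jar, 44 mm across and 65 mm tall, standing at the left far corner of the jig board; leave alone. Origin: centre of its underside.
- cup_a: Orange cup, 76 mm across and 95 mm tall, on the table; leave alone. Origin: centre of its underside.
- cup_b: A second such orange cup; leave alone. Origin: centre of its underside.
- offcut: Wooden offcut 200 x 30 x 30 mm lying on the table; leave alone. Origin: centre of its underside.
- phone: Black phone 74 x 150 x 9 mm lying on the table; leave alone. Origin: centre of its underside.
- brush: Brush with a wooden handle, about 200 mm long, lying on the table; leave alone.

How it is judged:
On the way, in this order (a step that is already met when the one before it is completed fails the run):
1. the red-banded end bears on the post with more than 2 N while the bar is still more than 0.25 rad askew (contact force between bar and post above 2 N and angle between the y axis of bar and the y axis of jig, either way round above 0.25 rad and horizontal distance between bar_butt and post below 0.03 m), for 0.2 s.
2. part-way through the swing, between 0.15 and 0.05 rad askew, the end still touches the post (contact force between bar and post above 0.4 N and angle between the y axis of bar and the y axis of jig, either way round between 0.05 and 0.15 rad), for 0.06 s.
3. in line within 0.025 rad, the bar is pressed on the panel with 6 to 14 N for 1.3 s (contact force between bar and bed between 6 and 14 N and angle between the y axis of bar and the y axis of jig, either way round below 0.025 rad), for 1.3 s.
At the end, for the whole second after the job is handed in: The bar lies flat and still on the board, in line with the jig within 0.025 rad, its long side still bearing on the panel's front edge and its red-banded end face within about 3.5 mm of the post (angle between the y axis of bar and the y axis of jig, either way round below 0.025 rad and contact force between bar and bed above 0.05 N and y of bar_butt in the frame of post between -0.0135 and -0.008 m and x of bar in the frame of bed between 0.002 and 0.04 m and z of bar in the frame of bed below 0.004 m and angle between bar's own z axis and vertical below 0.03 rad and linear speed of bar below 0.01 m/s); the robot touches nothing.
It fails at once if the bar pushed against the panel with more than 20 N (contact force between bar and bed above 20 N).
It fails at once if the bar rammed against the post with more than 30 N (contact force between bar and post above 30 N).
It fails at once if the bar lifted 12 mm off the board (z of bar in the frame of bed above 0.012 m).
It fails at once if a bystander moved more than 25 mm (distance of any of weight, glue, cup_a, cup_b, offcut, phone, brush from where it was at the start of the episode above 0.025 m).
It also fails if it takes over 72 s, if anything falls off the work surface, if the arm or the gripper's body presses on something with over 40 N, if the wrist force passes 120 N, or if a joint passes its speed limit or range.

### The arm

A 7-joint arm with a two-finger parallel gripper is mounted at the origin on the work surface. World frame = base frame: x ahead of the robot, y to its left, z up, the work surface at z = 0. Lengths are in m, angles in rad, forces in N, time in s.
With the tool pointing down it reaches from about 0.35 to 0.9 m from the base axis. Payload 19.9 kg.
Tool frame: the origin (TCP) lies between the finger pads; the fingertips stand 19 mm ahead of it and the grasp point (between the pads) is the TCP; z points along the fingers, y is the line along which they close (so a half turn about z gives the same grasp; the last joint's range is limited). The gripper opens to 94 mm and grips with 3 to 60 N. Pads are 16 mm wide; open, the fingers measure 119 mm over their backs; the gripper's body (75 mm by 177 mm) begins 78 mm behind the grasp point.
Start: joints at [-1.234, 0.417, -0.01, 1.614, 0.005, 1.111, -0.053], TCP at [0.231, 0.581, 0.224] pointing down, gripper open.
Joint ranges: [-2.81, 2.81], [-0.39, 2.02], [-1.27, 1.25], [0.06, 2.57], [-1.19, 4.33], [0.19, 2], [-2.82, 2.82]. Speed limits (rad/s): [1.89, 1.89, 2.39, 2.39, 3.01, 3.01, 3.01].

### API

Orientations are given as a 3x3 rotation matrix whose columns are the frame's x, y, z axes.
In Python, from rig import robot gives the robot as it stands. Calls block until the motion is done:
- robot.move_ptp(position, orientation): joint-space move of the TCP to a pose.
- robot.move_linear(position, velocity=0.15, frame=None, threshold=None): straight line of the TCP; frame=None keeps the orientation; velocity is the mean speed in m/s. With threshold (N) it stops when the force on the tool has changed by that much, and returns True; else False.
- robot.goto_joints(angles): joint-space move.
- robot.gripper_to(opening): finger opening in m; the grip force is fixed at half the most; returns when the fingers have stopped.
- robot.pause(seconds).
- robot.ik(position, orientation): joint angles nearest the present ones, or None.
- robot.get_state(): the state.
- robot.grab_frame(name): name is "side" or "top"; returns the picture (400x640x3 uint8, red, green, blue); there is no depth.
- robot.camera_info(name): a dict with "fx", "fy", "cx", "cy" (pixels), "rvec" (rotation vector, rad) and "tvec" (3), from world to camera coordinates, as OpenCV has them. Camera axes: x right, y down, z forward; pixel columns grow to the right and rows downward; lengths in m; the calibration is good to about 2 mm. A picture is of the moment at which its call begins. camera_info takes no time and is no camera call.
A pose or a line that the arm cannot do raises robot.PlanningError and nothing moves.
- robot.sign_off(): hands the job in; it is judged then, once.
The state is a dict: "time": time; "qpos": joint angles; "joint_vel": joint speeds; "effort": joint torques, N m; "ee_pos": TCP position; "tool_rot": TCP orientation; "force": force on the tool from outside, world axes, zero at the start; "moment": the same for the moment, N m; "opening": finger opening in m; "grasp_force": force on a finger pad.
Only numpy, scipy, OpenCV 4.12 (cv2) and the standard library are available. Lean on these libraries where they do the work, as an engineer would, in place of code of your own. Each camera call takes 0.05 s, during which the arm holds its last target. There are 200 camera calls.

## Working session

There is one attempt and no reset: what is moved stays moved. The work goes in short steps, each a Python script; the robot and the scene stay as the last script left them, time stands still between calls to the robot, and variables do not carry over. Pictures are saved under pics/ and viewed, at most 10 in all, crops included, and the job is handed in when it is done.

```bash
ls; mkdir -p pics
python3 - <<'E'
from rig import robot
import cv2
for n in("side","top"):
    cv2.imwrite(f"pics/{n}0.png",robot.grab_frame(n)[:,:,::-1]); print(robot.camera_info(n))
s=robot.get_state();print(s)
E
```

```text
pics
{'fx': 475.9877759031967, 'fy': 475.9877759031967, 'cx': 326.90918551960254, 'cy': 197.9394864842728, 'rvec': array([ 2.21284391, -0.27257777,  0.10586635]), 'tvec': array([-0.54929492,  0.12769947,  1.26830978])}
{'fx': 418.188269265605, 'fy': 418.188269265605, 'cx': 318.5678717502735, 'cy': 199.93066538471155, 'rvec': array([ 2.16634456, -2.1128366 ,  0.16480641]), 'tvec': array([-0.03640685,  0.56860236,  1.29883472])}
{'time': 0.1, 'qpos': array([-1.23449206,  0.4178929 , -0.0102824 ,  1.61407239,  0.00472309,
        1.11072264, -0.05296593]), 'joint_vel': array([ 0.00183103, -0.00151754,  0.00052291, -0.00188042,  0.00072915,
        0.00086908, -0.00018444]), 'effort': array([ 1.19864751e-03, -8.52589917e+01,  6.39840737e-01, -4.26694214e+01,
       -4.87643341e-02,  1.63672183e-02,  3.49992956e-05]), 'ee_pos': array([0.23046362, 0.58062925, 0.22391877]), 'tool_rot': array([[-9.29489145e-01,  3.68849354e-01, -2.88039098e-04],
       [ 3.68849449e-01,  9.29488578e-01, -1.03346121e-03],
       [-1.13462449e-04, -1.06683404e-03, -9.99999424e-01]]), 'force': array([-0.43856559,  0.65461508, -0.33916368]), 'moment': array([-0.01818317,  0.00808058,  0.03626005]), 'grasp_force': 0.0, 'opening': 0.09441239916983538}
```

View pics/top0.png

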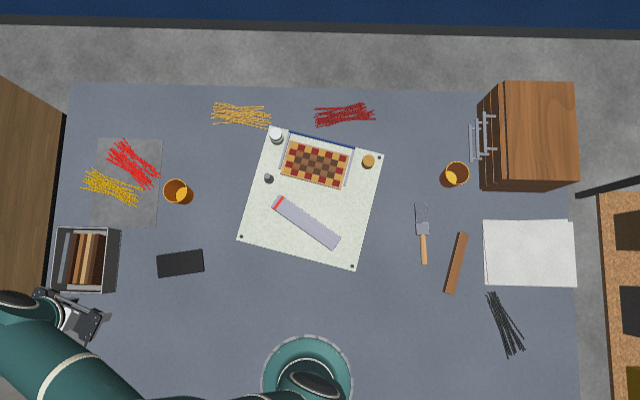

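View pics/side0.png

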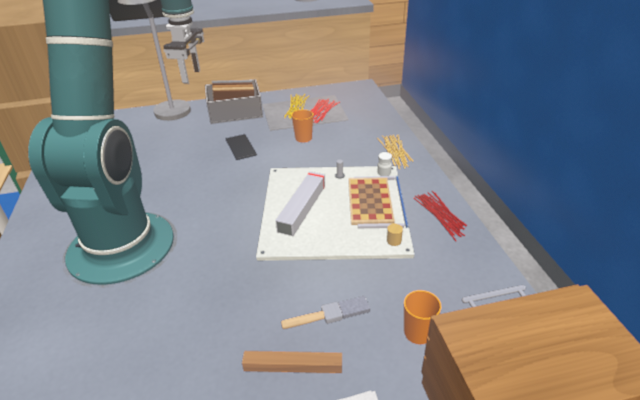

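The top view shows the board with corners at about (237,240), (355,271), (383,150) and (271,125). The post is at (268,178), and the bar runs from its red end at (277,202) to its plain end at (335,243). I'll enlarge this area.

Run:
```python
import cv2
a=cv2.imread("pics/top0.png")[123:273,230:390]
cv2.imwrite("pics/top0c.png",cv2.resize(a,None,fx=4,fy=4,interpolation=cv2.INTER_CUBIC))
b=cv2.imread("pics/side0.png")[150:270,250:410]
cv2.imwrite("pics/side0c.png",cv2.resize(b,None,fx=5,fy=5,interpolation=cv2.INTER_CUBIC))
```

```text
(no output)
```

View pics/top0c.png

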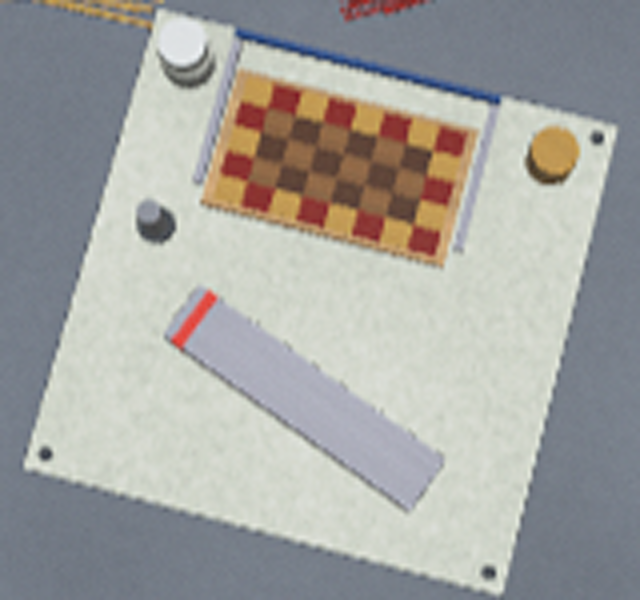

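View pics/side0c.png

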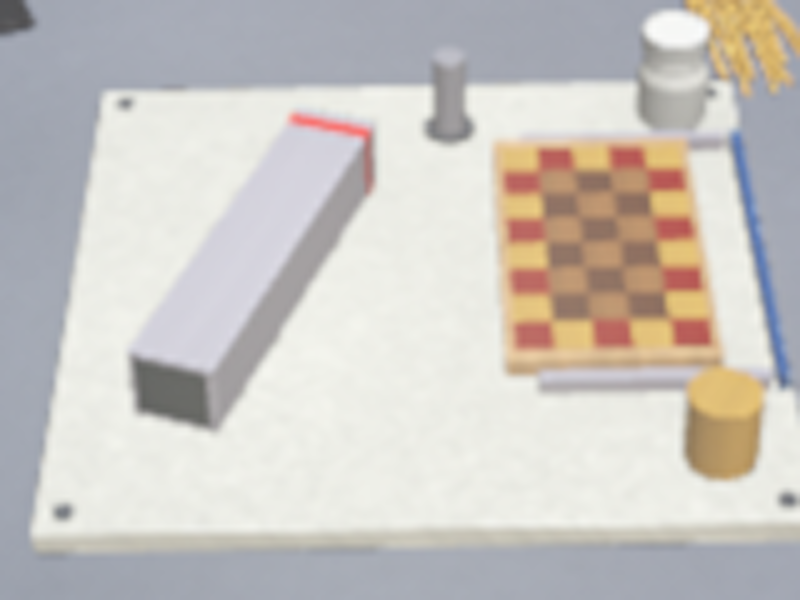

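The crops show these positions. Board corners (top crop): near-left (25,467), near-right (500,595), far-right (617,125), far-left (157,10). Bar top corners: (165,338), (197,287), (444,458), (408,512). The post top is at about (149,210). The red band sits just short of the end face.

```bash
cat > h.py <<'E'
import numpy as np, cv2
from rig import robot
def back(name,uv,z):
    c=robot.camera_info(name); K=np.array([[c['fx'],0,c['cx']],[0,c['fy'],c['cy']],[0,0,1]])
    R=cv2.Rodrigues(c['rvec'])[0]; o=-R.T@c['tvec']
    d=(R.T@np.linalg.inv(K)@np.c_[np.array(uv,float),np.ones(len(uv))].T).T
    return (o+d*((z-o[2])/d[:,2])[:,None])[:,:2]
def fit(obj,w):  # 2D rigid
    obj=np.array(obj,float); a=obj-obj.mean(0); b=w-w.mean(0)
    th=np.arctan2((a[:,0]*b[:,1]-a[:,1]*b[:,0]).sum(),(a*b).sum())
    t=w.mean(0)-R2(th)@obj.mean(0)
    return t,th,np.linalg.norm((R2(th)@obj.T).T+t-w,axis=1)
def R2(t): return np.array([[np.cos(t),-np.sin(t)],[np.sin(t),np.cos(t)]])
E
python3 - <<'E'
from h import *
np.set_printoptions(precision=4,suppress=True)
T=lambda p:(np.array(p)+.5)/4-.5+[230,123]
S=lambda p:(np.array(p)+.5)/5-.5+[250,150]
B=[(-.2,.2),(-.2,-.2),(.2,-.2),(.2,.2)]
jt=fit(B,back("top",T([(25,467),(500,595),(617,125),(157,10)]),.015))
js=fit(B[:2]+B[3:],back("side",S([(104,91),(33,537),(735,83)]),.015)); print(jt,js)
Q=[(-.025,.12),(.025,.12),(.025,-.12),(-.025,-.12)]
bt=fit(Q,back("top",T([(165,338),(197,287),(444,458),(408,512)]),.06))
bs=fit(Q,back("side",S([(295,113),(372,126),(212,373),(134,354)]),.06)); print(bt,bs)
for j in(jt,js):
  for b in(bt,bs): print(R2(-j[1])@(b[0]-j[0]),b[1]-j[1])
print("post top",back("top",T([(149,210)]),.07),back("side",S([(449,55)]),.07),jt[0]+R2(jt[1])@[.02,.15])
print("panel front",[R2(-jt[1])@(p-jt[0]) for p in back("top",T([(203,205),(443,267)]),.0296)])
E
```

```text
(array([0.5861, 0.0037]), np.float64(-0.2318213516837746), array([0.0023, 0.0019, 0.0007, 0.0013])) (array([ 0.5863, -0.0008]), np.float64(-0.23662330010048768), array([0.0023, 0.0012, 0.0012]))
(array([0.4951, 0.0179]), np.float64(-0.5867766464462049), array([0.0036, 0.0009, 0.0021, 0.0014])) (array([0.4954, 0.011 ]), np.float64(-0.5816959261772013), array([0.0037, 0.0021, 0.0035, 0.0042]))
[-0.0917 -0.0071] -0.35495529476243026
[-0.0899 -0.0137] -0.34987457449342674
[-0.093  -0.0032] -0.35015334634571715
[-0.0911 -0.0098] -0.34507262607671363
post top [[0.641 0.144]] [[0.6398 0.1435]] [0.64   0.1451]
panel front [array([0.0437, 0.1146]), array([ 0.0437, -0.0884])]
```

```bash
cat >> h.py <<'E'
J0=np.array([.5862,.0020]); JY=-.2335
def ori(phi,s=1):   # tool y = s * bar x axis
    a=JY+phi; y=s*np.array([np.cos(a),np.sin(a),0]); z=np.array([0,0,-1.])
    return np.c_[np.cross(y,z),y,z]
def pos(x,y,z=.0545): return np.r_[J0+R2(JY)@[x,y],z]
def jf(bias=0):     # mean force in jig axes, moment z
    f=[];m=[]
    for _ in range(5):
        s=robot.get_state(); f.append(s['force']); m.append(s['moment'][2]); robot.pause(.01)
    f=np.mean(f,0); return np.r_[R2(-JY)@f[:2],f[2],np.mean(m)]-bias
def jp():
    s=robot.get_state(); p=R2(-JY)@(s['ee_pos'][:2]-J0); r=s['tool_rot'][:2,1]
    return np.r_[p,(np.arctan2(r[1],r[0])-JY+np.pi/2)%np.pi-np.pi/2,s['ee_pos'][2]],s['time']
E
python3 - <<'E'
from h import *
np.set_printoptions(precision=4,suppress=True)
b=(-.0913,-.0085,-.352)
for s in(1,-1):
    for ph in(b[2],0): print(s,ph,robot.ik(pos(b[0],b[1],.2),ori(ph,s)))
s=min((1,-1),key=lambda s:abs(robot.ik(pos(b[0],b[1],.2),ori(b[2],s))[6])); print("s",s)
robot.move_ptp(pos(b[0],b[1],.16),ori(b[2],s)); print(jp())
robot.move_linear(pos(*b[:2]),.1); print(jp(),jf())
robot.gripper_to(.03); st=robot.get_state(); print(st['opening'],st['grasp_force'],jp(),jf())
import cv2
cv2.imwrite("pics/top1.png",cv2.resize(robot.grab_frame("top")[123:273,230:390,::-1],None,fx=4,fy=4))
E
```

```text
1 -0.352 [-0.6622  0.2514  0.6615  1.9727 -0.1854  0.977  -0.497 ]
1 0 [-0.6362  0.2468  0.6301  1.972  -0.1747  0.9759 -0.1557]
-1 -0.352 [-0.3591  0.2182  0.3048  1.964  -0.0788  0.9706  2.5395]
-1 0 [ 0.8005  0.3956 -1.0802  1.9295  0.4016  1.0542  2.4557]
s 1
(array([-0.0914, -0.0075, -0.3499,  0.16  ]), 2.3417)
(array([-0.091 , -0.0084, -0.352 ,  0.055 ]), 3.55) [ 0.1046  0.2128  0.0461 -0.0292]
0.049980681777906336 29.98450130224228 (array([-0.0913, -0.0085, -0.3519,  0.0545]), 4.3417) [-0.3421 -0.3394  0.8498  0.0219]
```

View pics/top1.png

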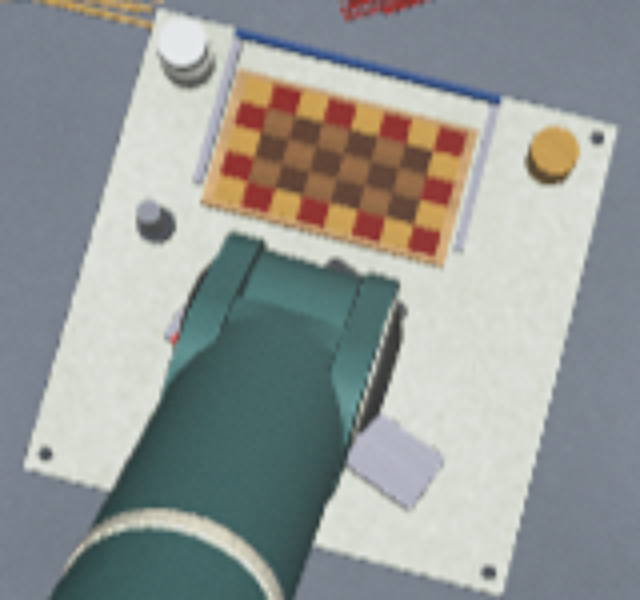

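The bar is gripped at 50 mm and hasn't moved; its plain-end corner is still near (408,510). Next I slide it towards the post and creep up to it.

Run:
```python
from h import *
np.set_printoptions(precision=4,suppress=True)
ph=-.352; R=R2(ph); post=np.array([.02,.15]); s0=np.array([-.003,-.13])
at=lambda d: pos(*(post+R@(s0+[0,d])))
robot.move_linear(at(-.015),.06); robot.pause(.2)
b=jf(); print(b,jp()); np.save("bias.npy",b)
print(robot.move_linear(at(.012),.012,threshold=4))
for i in range(3):
    f=jf(b); print("bar-frame force",R2(-ph)@f[:2],f,jp()); robot.pause(.15)
p,_=jp(); print("contact offset", R.T@(p[:2]-post))
```

```text
[ 0.4331 -0.0044  1.1214 -0.01  ] (array([-0.0329,  0.0149, -0.352 ,  0.0545]), 5.875)
True
bar-frame force [-1.4959 -1.3251] [-1.861  -0.7281  6.5296  0.0216] (array([-0.0282,  0.0273, -0.352 ,  0.0545]), 7.1333)
bar-frame force [-1.241  -1.6842] [-1.7456 -1.1531  5.8701  0.0447] (array([-0.0282,  0.0273, -0.3521,  0.0545]), 7.325)
bar-frame force [-1.3382 -1.5261] [-1.7823 -0.9712  5.5206  0.0324] (array([-0.0282,  0.0273, -0.3521,  0.0545]), 7.5167)
contact offset [-0.003  -0.1318]
```

Run:
```python
from h import *
np.set_printoptions(precision=4,suppress=True)
b=np.load("bias.npy"); ph=-.352; R=R2(ph); post=np.array([.02,.15])
at=lambda d,z: pos(*(post+R@[-.003,-.1318+d]),z)
for z in(.0548,.0551):
    robot.move_linear(at(0,z),.02); f=jf(b); print(z,R2(-ph)@f[:2],f[2:],jp())
for i in range(1,13):
    robot.move_linear(at(i*.0005,z),.01); f=jf(b); g=R2(-ph)@f[:2]; print(i,g,f[2:],jp()[0])
    if g[1]<-5: break
```

```text
0.0548 [-0.0845 -0.9352] [-2.724  -0.0241] (array([-0.0284,  0.0274, -0.3521,  0.0546]), 7.9583)
0.0551 [-0.8178 -0.9996] [-3.2948  0.0458] (array([-0.0284,  0.0274, -0.3521,  0.055 ]), 8.25)
1 [-1.0894 -4.3868] [-3.1832  0.1005] [-0.0283  0.0274 -0.3524  0.055 ]
2 [-1.6746 -7.4506] [-2.1322  0.1382] [-0.0283  0.0275 -0.3528  0.0549]
```

Run:
```python
from h import *
np.set_printoptions(precision=4,suppress=True)
b=np.load("bias.npy"); post=np.array([.02,.15]); z=.0549
robot.pause(.3)
d=.001; ph=-.352
for k in range(1,16):
    ph=-.352*(1-k/15); sx=-.003-.002*k/15
    robot.move_linear(pos(*(post+R2(ph)@[sx,-.1318+d]),z),.025,frame=ori(ph))
    f=jf(b); g=R2(-ph)@f[:2]; p,t=jp(); print(k,round(ph,3),g,f[2:],p,round(t,2))
    if abs(g[1])>16 or abs(g[0])>12: break
    d+=np.clip((g[1]+6)/7000*.8,-.001,.001)
np.save("d.npy",[d,sx,ph])
```

```text
1 -0.329 [-1.8237 -6.9637] [-1.5032  0.1849] [-0.0255  0.0264 -0.3289  0.0547] 9.44
2 -0.305 [-1.4257 -6.3869] [-2.2554  0.1488] [-0.0227  0.0254 -0.3055  0.0547] 9.75
3 -0.282 [-1.6456 -5.9503] [-2.5049  0.1523] [-0.0199  0.0246 -0.2819  0.0548] 10.06
4 -0.258 [-1.2898 -6.1364] [-2.7612  0.1419] [-0.0171  0.0237 -0.2585  0.0548] 10.37
5 -0.235 [-1.441  -5.9988] [-2.8942  0.1254] [-0.0142  0.023  -0.2352  0.0548] 10.68
6 -0.211 [-1.8755 -5.8691] [-3.0184  0.1194] [-0.0114  0.0222 -0.212   0.0548] 10.98
7 -0.188 [-1.414  -5.4481] [-2.8722  0.1221] [-0.0085  0.0216 -0.1885  0.0548] 11.29
8 -0.164 [-1.868  -5.5254] [-2.6675  0.1347] [-0.0056  0.021  -0.165   0.0548] 11.6
9 -0.141 [-1.6904 -5.8232] [-3.0541  0.1647] [-0.0027  0.0204 -0.1417  0.0548] 11.91
10 -0.117 [-1.6699 -6.0463] [-2.9809  0.1467] [ 0.0003  0.02   -0.1181  0.0548] 12.22
11 -0.094 [-1.7739 -5.9793] [-3.308   0.1341] [ 0.0032  0.0197 -0.0949  0.0548] 12.53
12 -0.07 [-1.5526 -5.2573] [-3.1888  0.148 ] [ 0.0061  0.0193 -0.0714  0.0548] 12.83
13 -0.047 [-1.9802 -5.653 ] [-3.0728  0.1609] [ 0.009   0.019  -0.048   0.0548] 13.14
14 -0.023 [-1.8748 -5.8586] [-3.1923  0.176 ] [ 0.012   0.0189 -0.0245  0.0548] 13.45
15 -0.0 [-2.1169 -5.4171] [-3.3638  0.1492] [ 0.0149  0.0187 -0.0011  0.0548] 13.76
```

Run:
```python
from h import *
np.set_printoptions(precision=4,suppress=True)
b=np.load("bias.npy"); post=np.array([.02,.15]); z=.0549
d,sx,ph=np.load("d.npy"); ph=0
for k in range(26):
    f=jf(b); p,t=jp(); print(k,f,p,round(t,2))
    if -f[0]>8 or -f[1]>14: break
    d+=np.clip((f[1]+3.5)/7000*.8,-.0005,.0005); sx+=.0005
    robot.move_linear(pos(*(post+[sx,-.1318+d]),z),.006,frame=ori(ph))
np.save("d.npy",[d,sx,ph])
```

```text
0 [-2.4161 -5.7294 -2.8545  0.1622] [ 0.0149  0.0188 -0.0011  0.0548] 13.8
1 [-2.2198 -5.0864 -3.1684  0.21  ] [ 0.0154  0.0187 -0.0008  0.0548] 14.09
2 [-2.4987 -5.1865 -3.9583  0.2099] [ 0.0159  0.0187 -0.0004  0.0548] 14.38
3 [-2.2048 -4.0048 -4.4337  0.1785] [ 0.0165  0.0187 -0.0002  0.0549] 14.68
4 [-2.7299 -3.5361 -3.5463  0.2293] [ 0.0171  0.0187 -0.      0.0549] 14.97
5 [-2.0041 -3.9203 -3.6548  0.2006] [ 0.0175  0.0187 -0.      0.0549] 15.26
6 [-2.0035 -3.6697 -3.8448  0.1704] [0.0181 0.0187 0.     0.0549] 15.55
7 [-1.786  -2.9681 -3.5297  0.1946] [ 0.0185  0.0187 -0.      0.0549] 15.84
8 [-3.1472 -3.8366 -3.243   0.2973] [0.0189 0.0187 0.0001 0.0549] 16.13
9 [-4.2082 -3.6356 -3.0135  0.4076] [0.0193 0.0187 0.0002 0.0548] 16.43
10 [-5.4761 -3.3606 -2.3955  0.4439] [0.0197 0.0187 0.0003 0.0548] 16.72
11 [-5.9382 -3.7249 -2.6425  0.5276] [0.02   0.0187 0.0003 0.0547] 17.01
12 [-6.8521 -3.3516 -2.204   0.5816] [0.0203 0.0187 0.0005 0.0547] 17.3
13 [-7.67   -3.5864 -0.9204  0.6445] [0.0207 0.0187 0.0005 0.0547] 17.59
14 [-9.2935 -3.7264  0.44    0.6474] [0.021  0.0187 0.0006 0.0547] 17.88
```

Run:
```python
from h import *
np.set_printoptions(precision=4,suppress=True)
b=np.load("bias.npy"); post=np.array([.02,.15]); z=.0548
d,sx,ph=np.load("d.npy")
m=lambda: robot.move_linear(pos(*(post+[sx,-.1318+d]),z),.006,frame=ori(ph))
for k in range(5):
    f=jf(b)
    if f[3]<.3: break
    ph+=.003; d+=np.clip((f[1]+3.5)/7000*.8,-.0005,.0005); m()
    f=jf(b); print(ph,f,*jp())
for k in range(6):
    sx+=np.clip((f[0]+10.5)/2500*.6,-.0005,.0005); d+=np.clip((f[1]+3)/7000*.6,-.0005,.0005); m()
    robot.pause(.3); f=jf(b); print(f,*jp())
np.save("d.npy",[d,sx,ph])
```

```text
0.003 [-9.7501 -3.8459  1.442   0.3294] [0.0211 0.0187 0.0032 0.0546] 18.2167
0.006 [-9.4843 -3.0808  1.076   0.0224] [0.0211 0.0187 0.0058 0.0547] 18.55
[-10.0216  -3.1505   2.1647   0.0069] [0.0212 0.0187 0.0059 0.0546] 19.1833
[-11.0121  -3.3278   2.0519   0.0017] [0.0212 0.0187 0.0058 0.0546] 19.775
[-9.9677 -3.0154  1.1735  0.0309] [0.0212 0.0187 0.0059 0.0546] 20.3667
[-10.9891  -3.1813   1.4728   0.0082] [0.0212 0.0187 0.0059 0.0546] 20.9583
[-9.8398 -3.2356  1.2449  0.0242] [0.0212 0.0187 0.0059 0.0546] 21.55
[-10.9747  -3.2168   2.211    0.0314] [0.0213 0.0187 0.006  0.0546] 22.1417
```

Run:
```python
from h import *
np.set_printoptions(precision=4,suppress=True)
b=np.load("bias.npy"); post=np.array([.02,.15]); z=.0548
d,sx,ph=np.load("d.npy")
for k in range(14):
    f=jf(b)
    if f[0]>-3.6: break
    sx-=.0003; d+=np.clip((f[1]+1.5)/7000*.5,-.0002,.0002)
    robot.move_linear(pos(*(post+[sx,-.1318+d]),z),.006,frame=ori(ph))
robot.pause(.3); print(k,jf(b),*jp())
import cv2
robot.gripper_to(.094); print(jf(b),*jp(),robot.get_state()['opening'])
p,_=jp(); robot.move_linear(pos(p[0],p[1],.16),.08)
q=robot.get_state()['qpos'].copy(); q[0]-=.7; robot.goto_joints(q); print(jp())
cv2.imwrite("pics/top2.png",cv2.resize(robot.grab_frame("top")[123:273,230:390,::-1],None,fx=4,fy=4,interpolation=2))
cv2.imwrite("pics/side2.png",cv2.resize(robot.grab_frame("side")[150:270,250:410,::-1],None,fx=5,fy=5,interpolation=2))
```

```text
9 [-2.9864 -1.635  -3.5342  0.017 ] [0.0198 0.0186 0.0059 0.0549] 25.15
[-0.6541  0.2784 -1.1366  0.0054] [0.0197 0.0187 0.006  0.0548] 26.025 0.09424240345315084
(array([-0.2185,  0.3606,  0.7035,  0.1596]), 29.0333)
```

View pics/top2.png

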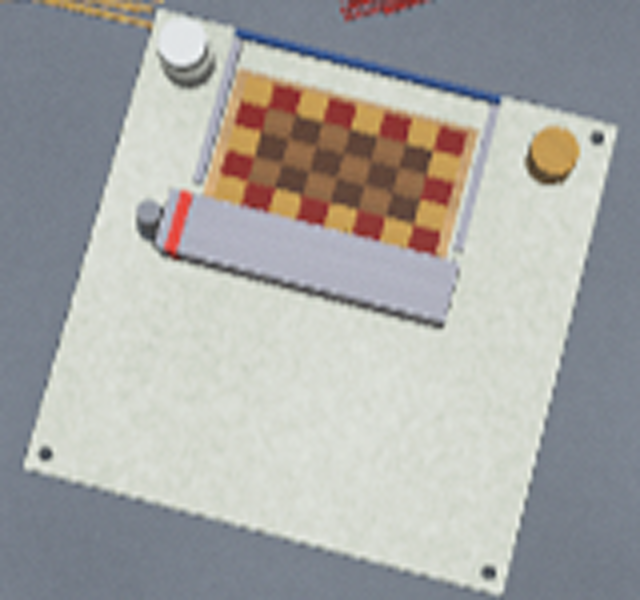

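View pics/side2.png

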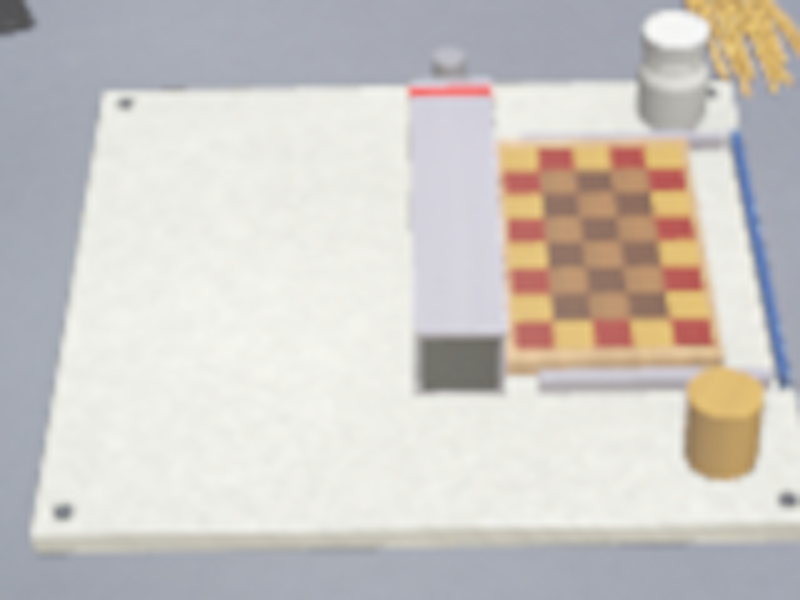

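The bar lies in line along the panel's front edge. Its red end, at about (168,215) in the top crop, is at the post at (149,215), and the weight and glue jar haven't moved.

```bash
python3 -c "
from rig import robot
print(robot.sign_off())"
```

```text
the job is handed in; nothing more can be done
None
```

The job is handed in at about 29 s of the 72 s, but no verdict came back: the bar butted the post at 0.35 rad askew (about 7 N), swung round in contact, pressed the panel at roughly 8–11 N for over 3 s, and was released in line, against the panel, with its end at the post.

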